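Set up the harness test station for the next batch

ROBOT

A 6-joint arm with a two-finger parallel gripper is mounted at the origin on the work surface. World frame = base frame: x ahead of the robot, y to its left, z up, the work surface at z = 0. Lengths are in m, angles in rad, forces in N, time in s.
With the tool pointing down it reaches from about 0.35 to 0.925 m from the base axis. Payload 6.4 kg.
Tool frame: the origin (TCP) lies between the finger pads; the fingertips stand 19 mm ahead of it and the grasp point (between the pads) is the TCP; z points along the fingers, y is the line along which they close (so a half turn about z gives the same grasp; the last joint's range is limited). The gripper opens to 94 mm and grips with 3 to 60 N. Pads are 16 mm wide; open, the fingers measure 119 mm over their backs; the gripper's body (75 mm by 177 mm) begins 78 mm behind the grasp point.
Start: joints at [0.978, 0.245, 1.558, -0, 1.339, -0.174], TCP at [0.264, 0.594, 0.224] pointing down, gripper open.
Joint ranges: [-3.13, 3.13], [-1.02, 2.26], [0.13, 2.54], [-0.95, 4.09], [0.21, 2.88], [-2.74, 2.74]. Speed limits (rad/s): [2.57, 2.57, 3.14, 3.14, 3.14, 3.14].

INTERFACE

Orientations are given as [roll, pitch, yaw] about the fixed x, y, z axes, in that order (R = Rz(yaw) Ry(pitch) Rx(roll)).
In Python, from rig import arm gives the robot as it stands.
- The arm moves only by the tool servo_tool, never from a script. Its argument "plan" is a list of rows, each an object of numbers: "fingers": the closure, from 0 (fully open) to 1 (shut); "tx", "ty", "tz": the shift along the world's x, y, z in units of 25 mm (1.0 is 25 mm); "spin": the turn about the world's z in units of 5 degrees (1.0 is 5 degrees). A call has 1 to 20 rows; each row shifts and turns the commanded pose from where the row before left it; what a row does not reach is not made up. A row lasts 1/12 s, in which the tool goes at most 41.7 mm and 7.16 degrees, less where a joint would pass 70% of its speed; a pose out of reach is approached as far as the arm can. A call is refused whole if a number of a shift passes 1 or a number of a turn 1, either way. A call with a gripper value outside its range is refused whole. The fingers move at their own pace and stop on an object; "newtons" is the grip in N (left out, the last holds). Time passes only in rows, so rows that do not move let the fingers close. It gives the time, the measured TCP pose, the force, the opening and the grip force at its end, in the units of the state.
- arm.observe(): the state, without advancing time (a new reading comes with each control period).
- arm.read_camera(name): name is "side" or "top"; returns a dict with "color" (480x640x3 uint8, red, green, blue), "range_z" (480x640 float32, m along the optical axis (not along the pixel's ray), 0 where there is no reading), "fx", "fy", "cx", "cy" (pixels), "extrinsics" (4x4, takes a point from camera to world coordinates). Camera axes: x right, y up, looking along -z (the intrinsics and any distortion apply to the point x, -y, -z); pixel columns grow to the right and rows downward; lengths in m; the calibration is good to about 2 mm. A picture is of the moment at which its call begins.
- arm.sign_off(): hands the job in; it is judged then, once.
The state is a dict: "clock": time; "q": joint angles; "joint_velocities": joint speeds; "effort": joint torques, N m; "tool_pos": TCP position; "tool_rot": TCP orientation; "ft_force": force on the tool from outside, world axes, zero at the start; "torque": the same for the moment, N m; "opening": finger opening in m; "gripper_force": force on a finger pad.
Only numpy, scipy, OpenCV 4.12 (cv2) and the standard library are available. Lean on these libraries where they do the work, as an engineer would, in place of code of your own. Each camera call takes 0.05 s, during which the arm holds its last target. There are 200 camera calls.

TASK

Set up the test station: first put the black header block in the outline in the middle of the tester's green board, lengthwise along the board, then the steel hold-down weight centred on top of the header and lengthwise with it. Stand the round plug between the tester and the readout box, on the bench 30 mm from the tester's side and level with the middle of that side, and stand the tall probe stand upright behind the readout box (on the side away from the robot), centred, 30 mm from its back. Leave the tape roll, the bin and the screwdriver where they are.

Things in the scene. Friction and masses are not known exactly. Their poses are not given: they have to be found in the camera images.
- tester: cable tester, fixed: flat white box 100 (x) x 120 (y) x 30 mm with a green circuit board 80 x 104 x 4 mm on it (top 34 mm above the bench); a white outline 36 x 74 mm, long along y, in mid-board marks the header place. Origin: centre of the underside, on the bench; z up, x away from the robot (within 0.25 rad), y to the left. Stands left or right of the readout box
- readout: readout box, fixed: grey box 60 (x) x 120 (y) x 45 mm high with a black-framed green screen and a round button on the half of its top towards the robot and vent slots on the half away from it. Origin: centre of the underside, on the bench; z up, x towards its back (away from the robot, within 0.25 rad), y to the left
- header: black connector header block, 32 (x) x 70 (y) x 24 mm high, two rows of small brass contacts on top, about 0.09 kg, loose. Origin: centre of the underside; z up, y along its length
- weight: hold-down weight: steel plate 26 (x) x 60 (y) x 10 mm with an upright black handle block on its middle, 14 (x) x 32 (y) mm, from 10 to 36 mm above the underside; about 0.2 kg, loose. Origin: centre of the underside; z up, y along its length
- round_plug: round aluminium plug, upright cylinder 44 mm in diameter and 36 mm high, black face with six brass pins on top, about 0.12 kg, loose. Origin: centre of the underside; z up
- probe_stand: tall grey probe stand, 36 x 36 mm and 70 mm high, four dark holes in its top, about 0.15 kg, loose, stands upright. Origin: centre of the underside; z up, x and y square to its sides
- tape: bystander: roll of brown tape lying flat, 100 mm in diameter, 48 mm high, loose. Origin: centre of the underside
- bin: bystander: open grey parts bin 150 (x) x 110 (y) x 65 mm high, loose. Origin: centre of the underside
- screwdriver: bystander: screwdriver about 190 mm long lying on the bench beyond the station, loose. Origin: below its mid-length, at bench level, x along it towards the tip
There are look-alikes about, which are no part of the job. Leave any blue or red look-alike of the header alone.

How it is judged:
By the outcome, as a careful person would: the job done as asked, in the order asked, and still so for the second after the job is handed in, with the robot touching nothing.
It also fails if it takes over 120 s, if anything falls off the work surface, if the arm or the gripper's body presses on something with over 40 N, if the wrist force passes 120 N, or if a joint passes its speed limit or range.

## Working session

There is one attempt and no reset: what is moved stays moved. The work goes in short steps, Python scripts to look and compute and a tool call to move; the robot and the scene stay as the last step left them, time stands still between calls to the robot, and variables do not carry over. Pictures are saved under pics/ and viewed, at most 14 in all, crops included, and the job is handed in when it is done.

Besides the shell and the picture viewer there is one more tool, called after ">>>" by a JSON object that holds its "api" and its "payload". servo_tool: Moves the arm, as the interface text tells. Its arguments: {"type":"object","properties":{"plan":{"type":"array","items":{"type":"object","properties":{"fingers":{"type":"number"},"tx":{"type":"number"},"ty":{"type":"number"},"tz":{"type":"number"},"spin":{"type":"number"}}}},"newtons":{"type":"number"}},"required":["plan"]}

```bash
mkdir -p pics; ls; python3 - <<'E'
from rig import arm
import cv2,numpy as np
for n in("top","side"):
    c=arm.read_camera(n); cv2.imwrite(f"pics/{n}0.png",c["color"][:,:,::-1]); np.savez(f"{n}0.npz",**c)
    print(n,c["fx"],c["cx"],c["cy"],np.round(c["extrinsics"],3).tolist(),[k for k in c], (c["range_z"]>0).mean())
print(arm.observe())
E
```

```text
pics
top 552.8331054639992 318.4749042725224 244.92640504272612 [[-0.015, 0.993, -0.116, 0.42], [-1.0, -0.015, -0.007, -0.009], [-0.009, 0.116, 0.993, 1.237], [0.0, 0.0, 0.0, 1.0]] ['color', 'range_z', 'fx', 'fy', 'cx', 'cy', 'extrinsics'] 0.9959407552083334
side 570.3830281403588 317.59085439929993 234.71851865349993 [[-0.821, 0.436, -0.369, 0.082], [-0.571, -0.616, 0.543, 0.685], [0.009, 0.656, 0.755, 1.019], [0.0, 0.0, 0.0, 1.0]] ['color', 'range_z', 'fx', 'fy', 'cx', 'cy', 'extrinsics'] 0.995859375
{'clock': 0.1, 'q': array([ 9.77885945e-01,  2.45718962e-01,  1.55883955e+00,  9.29871533e-09,
        1.33867575e+00, -1.74105105e-01]), 'joint_velocities': array([-0.00260314, -0.00076016, -0.00232716, -0.00047516, -0.00054853,
       -0.00047844]), 'effort': array([-5.53262198e-04, -4.16914809e+01, -3.15524161e+01,  6.85923966e-02,
        3.10033606e-02, -7.78923823e-05]), 'tool_pos': array([0.26405984, 0.59342019, 0.22349994]), 'tool_rot': array([-3.13997586e+00, -2.84379378e-04,  2.72278714e+00]), 'ft_force': array([ 0.35680445,  0.53346075, -0.74940415]), 'torque': array([-0.00387813, -0.02452683, -0.03689282]), 'gripper_force': 0.0, 'opening': 0.09381314498861809}
```

View pics/top0.png

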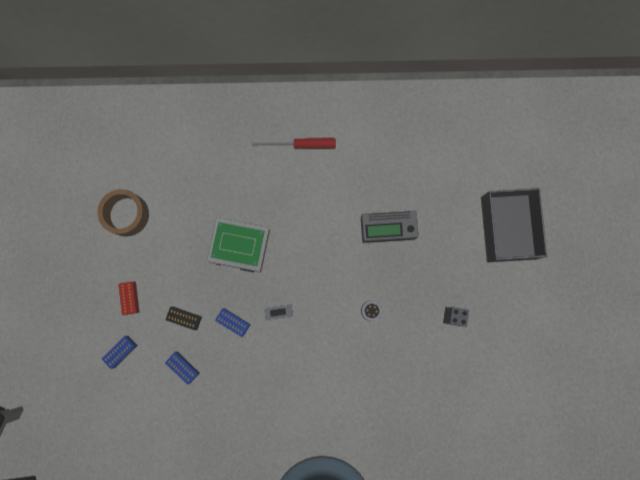

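View pics/side0.png

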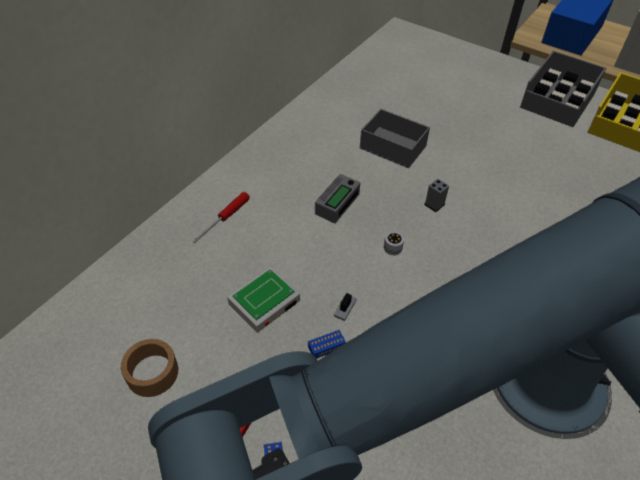

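The top view shows, at these pixels: tester (238,245), readout (389,226), weight (279,312), plug (371,310), probe stand (457,317) and tape (122,213). The header candidates are black (183,318), blue (232,322), (119,352) and (182,368), and red (128,298). I choose the black one at (183,318). In the side view the arm hides the header.

```bash
cat > h.py <<'E'
import numpy as np,cv2
def world(c):
    v,u=np.mgrid[:480,:640]; z=c["range_z"].astype(float)
    p=np.stack([(u-c["cx"])/c["fx"]*z,-(v-c["cy"])/c["fy"]*z,-z],-1)
    E=c["extrinsics"]; return p@E[:3,:3].T+E[:3,3]
def ray(c,px,h):
    px=np.asarray(px,float).reshape(-1,2)
    d=np.c_[(px[:,0]-c["cx"])/c["fx"],-(px[:,1]-c["cy"])/c["fy"],-np.ones(len(px))]@c["extrinsics"][:3,:3].T
    o=c["extrinsics"][:3,3]; return (o+d*((h-o[2])/d[:,2])[:,None])[:,:2]
def rect(P):
    (x,y),(a,b),t=cv2.minAreaRect((P*1000).astype(np.float32))
    if a<b: a,b,t=b,a,t-90
    return np.round([x,y],1),np.round([a,b],1),round((t+90)%180-90,1) # long side, deg from x
E
python3 - <<'E'
from h import *
T={k:v for k,v in np.load("top0.npz").items()};S={k:v for k,v in np.load("side0.npz").items()}
for n,c in(("top",T),("side",S)):
    W=world(c); ok=(c["range_z"]>0)&(W[...,0]>.2)&(W[...,0]<.9)&(abs(W[...,1])<.6)
    fl=ok&(abs(W[...,2])<.008); print(n,"bench z",np.median(W[fl][:,2]),W[fl][:,2].std())
    m=(ok&(W[...,2]>.007)&(W[...,2]<.12)).astype(np.uint8)
    k,l,st,ce=cv2.connectedComponentsWithStats(m)
    for i in range(1,k):
        if 60<st[i,4]<6000:
            z=W[l==i][:,2]; h=np.percentile(z,95); top=(l==i)&(W[...,2]>h-.006)
            P=W[top][:,:2]; rgb=c["color"][top].mean(0).astype(int)
            print(np.round(ce[i]),"h",round(h*1000,1),"n",len(P),*rect(P),"mean",np.round(P.mean(0)*1000,1),rgb)
t=T["color"][270:400,90:300,::-1]; cv2.imwrite("pics/crop1.png",cv2.resize(t,None,fx=3.8,fy=3.8,interpolation=cv2.INTER_CUBIC))
E
```

```text
top bench z 0.0018699967597487488 0.0024039559830595
[306. 143.] h 29.7 n 281 [794.5   5. ] [92.4 21.1] 89.1 mean [795.4   3.4] [116  48  46]
[514. 223.] h 67.7 n 535 [ 597.5 -426.5] [150.4 112.5] 2.6 mean [ 597.5 -426.2] [79 80 81]
[122. 212.] h 52.7 n 635 [640.7 432.9] [98.5 98.4] 30.4 mean [640.4 432.8] [101  83  66]
[389. 226.] h 51.1 n 1217 [ 600.4 -156. ] [119.7  59.9] -87.5 mean [ 600.1 -155.4] [76 86 79]
[238. 244.] h 39.5 n 1593 [566.4 177. ] [117.9  98.7] 77.5 mean [566.4 177.6] [ 63 108  73]
[128. 297.] h 29.7 n 401 [452.7 419.7] [69.8 33.4] 7.9 mean [453.1 419.9] [126  56  47]
[371. 310.] h 42.2 n 256 [ 416.2 -112.6] [41.  40.8] 87.6 mean [ 417.  -112.1] [87 85 84]
[278. 312.] h 39.7 n 89 [416.6  90.7] [31.7 13.7] -82.8 mean [416.7  90.1] [53 54 55]
[183. 318.] h 29.3 n 416 [406.8 298.5] [69.7 32.3] 70.2 mean [407.  298.1] [61 57 50]
[456. 316.] h 75.0 n 269 [ 402.1 -292. ] [36.6 35.4] 79.7 mean [ 402.1 -292. ] [73 76 79]
[232. 322.] h 29.6 n 398 [396.2 190.5] [69.8 32. ] 58.0 mean [396.  190.4] [ 62  75 115]
[119. 351.] h 29.4 n 418 [335.8 437.6] [71.5 32.7] -47.2 mean [
[... 371 characters left out ...]
 72.3 n 165 [ 399.  -292.6] [41.6 37.5] 78.9 mean [ 399.6 -291.8] [63 66 68]
[228. 211.] h 27.1 n 203 [792.9   4.2] [95.3 23.3] 87.8 mean [792.3   5. ] [115  26  23]
[393. 242.] h 39.5 n 218 [ 415.2 -114.5] [43.6 43.2] -41.5 mean [ 414.2 -112.6] [80 76 74]
[263. 298.] h 36.6 n 1711 [563.2 177.6] [119.1  99.9] 78.0 mean [563.7 178. ] [ 46 100  58]
[345. 306.] h 37.1 n 94 [414.6  88.9] [34.7 14.6] -83.7 mean [414.3  90.1] [25 25 25]
[326. 343.] h 26.9 n 485 [394.4 189.8] [70.3 33.7] 58.1 mean [394.3 190.3] [ 46  63 108]
[149. 366.] h 49.8 n 879 [638.5 431.3] [98.8 98.5] -50.7 mean [638. 433.] [100  76  53]
[272. 447.] h 27.2 n 130 [352.3 418. ] [31.7 17.6] 45.4 mean [353.7 417.7] [ 50  66 111]
```

View pics/crop1.png

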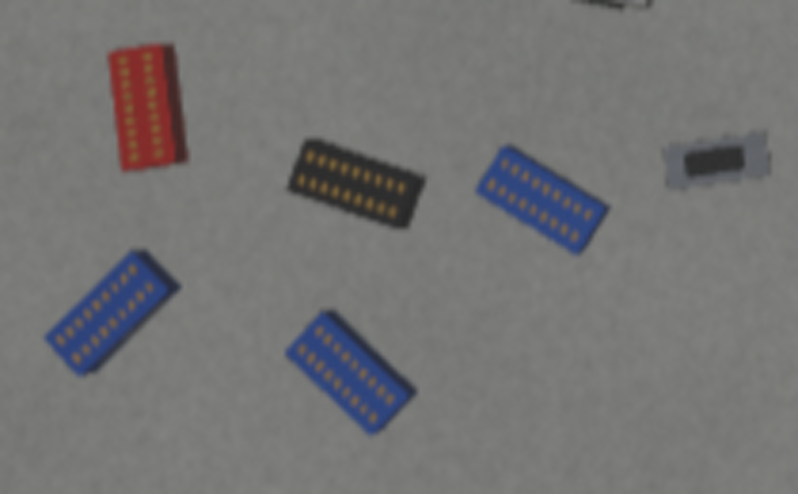

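The crop confirms the choice: the black block at crop (357,183), with two rows of brass contacts, is the header. Its neighbours are blue or red. Both views agree to about 2.5 mm, and heights match the text once each view's bench offset is taken off. I'm moving now.

>>> {"api": "servo_tool", "payload": {"plan": [{"tx":0.3,"ty":-0.65,"spin":-0.95,"fingers":0.3},{"tx":0.3,"ty":-0.65,"spin":-0.95,"fingers":0.3},{"tx":0.3,"ty":-0.65,"spin":-0.95,"fingers":0.3},{"tx":0.3,"ty":-0.65,"spin":-0.95,"fingers":0.3},{"tx":0.3,"ty":-0.65,"spin":-0.95,"fingers":0.3},{"tx":0.3,"ty":-0.65,"spin":-0.95,"fingers":0.3},{"tx":0.3,"ty":-0.65,"spin":-0.95,"fingers":0.3},{"tx":0.3,"ty":-0.65,"spin":-0.95,"fingers":0.3},{"tx":0.3,"ty":-0.65,"spin":-0.95,"fingers":0.3},{"tx":0.3,"ty":-0.65,"spin":-0.95,"fingers":0.3},{"tx":0.3,"ty":-0.65,"spin":-0.95,"fingers":0.3},{"tx":0.3,"ty":-0.65,"spin":-0.95,"fingers":0.3},{"tx":0.3,"ty":-0.65,"spin":-0.95,"fingers":0.3},{"tx":0.3,"ty":-0.65,"spin":-0.95,"fingers":0.3},{"tx":0.3,"ty":-0.65,"spin":-0.95,"fingers":0.3},{"tx":0.3,"ty":-0.65,"spin":-0.95,"fingers":0.3},{"tx":0.3,"ty":-0.65,"spin":-0.95,"fingers":0.3},{"tx":0.3,"ty":-0.65,"spin":-0.95,"fingers":0.3},{"fingers":0.3},{"fingers":0.3}]}}

```text
validation failed for argument at $.pl...
```

```bash
python3 - <<'E'
from h import *
for n,b in(("top",.0019),("side",0.)):
    c={k:v for k,v in np.load(n+"0.npz").items()}
    i=c["color"].astype(int); g=((i[...,1]-i[...,0]>35)&(i[...,1]-i[...,2]>35)).astype(np.uint8)
    cs,hi=cv2.findContours(g,cv2.RETR_CCOMP,cv2.CHAIN_APPROX_NONE)
    k=max((j for j in range(len(cs)) if hi[0][j][3]<0),key=lambda j:cv2.contourArea(cs[j]))
    print(n,"board",*rect(ray(c,cs[k],.034+b)))
    for j in range(len(cs)):
        if hi[0][j][3]==k and len(cs[j])>30: print("outline hole",*rect(ray(c,cs[j],.034+b)))
E
```

```text
top board [565.8 177.6] [101.7  76.4] 77.9
outline hole [565.9 177.7] [81.8 44. ] 77.8
side board [564.3 176.2] [102.3  78.2] 78.2
```

>>> {"api": "servo_tool", "payload": {"plan": [{"tx":0.3,"ty":-0.65,"tz":0,"spin":-0.95,"fingers":0.3}], "newtons": 25}}

```text
clock: 0.18
tool_pos: [0.2707, 0.5785, 0.2237]
tool_rot: [-3.141, -0.001, 2.641]
ft_force: [0.7, -0.3, -0.0]
opening: 0.0901
gripper_force: 0.0
```

>>> {"api": "servo_tool", "payload": {"plan": [{"tx":0.3,"ty":-0.65,"tz":0,"spin":-0.95,"fingers":0.3},{"tx":0.3,"ty":-0.65,"tz":0,"spin":-0.95,"fingers":0.3},{"tx":0.3,"ty":-0.65,"tz":0,"spin":-0.95,"fingers":0.3},{"tx":0.3,"ty":-0.65,"tz":0,"spin":-0.95,"fingers":0.3},{"tx":0.3,"ty":-0.65,"tz":0,"spin":-0.95,"fingers":0.3},{"tx":0.3,"ty":-0.65,"tz":0,"spin":-0.95,"fingers":0.3},{"tx":0.3,"ty":-0.65,"tz":0,"spin":-0.95,"fingers":0.3},{"tx":0.3,"ty":-0.65,"tz":0,"spin":-0.95,"fingers":0.3},{"tx":0.3,"ty":-0.65,"tz":0,"spin":-0.95,"fingers":0.3},{"tx":0.3,"ty":-0.65,"tz":0,"spin":-0.95,"fingers":0.3},{"tx":0.3,"ty":-0.65,"tz":0,"spin":-0.95,"fingers":0.3},{"tx":0.3,"ty":-0.65,"tz":0,"spin":-0.95,"fingers":0.3},{"tx":0.3,"ty":-0.65,"tz":0,"spin":-0.95,"fingers":0.3},{"tx":0.3,"ty":-0.65,"tz":0,"spin":-0.95,"fingers":0.3},{"tx":0.3,"ty":-0.65,"tz":0,"spin":-0.95,"fingers":0.3},{"tx":0.3,"ty":-0.65,"tz":0,"spin":-0.95,"fingers":0.3},{"tx":0.3,"ty":-0.65,"tz":0,"spin":-0.95,"fingers":0.3},{"tx":0,"ty":0,"tz":0,"spin":0,"fingers":0.3}], "newtons": 25}}

```text
clock: 1.68
tool_pos: [0.4, 0.2994, 0.2241]
tool_rot: [3.142, 0.001, 1.226]
ft_force: [0.1, -0.7, -0.3]
opening: 0.0653
gripper_force: 0.0
```

>>> {"api": "servo_tool", "payload": {"plan": [{"tx":0.23,"ty":-0.04,"tz":-0.8,"spin":0,"fingers":0.3},{"tx":0,"ty":0,"tz":-0.8,"spin":0,"fingers":0.3},{"tx":0,"ty":0,"tz":-0.8,"spin":0,"fingers":0.3},{"tx":0,"ty":0,"tz":-0.8,"spin":0,"fingers":0.3},{"tx":0,"ty":0,"tz":-0.8,"spin":0,"fingers":0.3},{"tx":0,"ty":0,"tz":-0.8,"spin":0,"fingers":0.3},{"tx":0,"ty":0,"tz":-0.8,"spin":0,"fingers":0.3},{"tx":0,"ty":0,"tz":-0.8,"spin":0,"fingers":0.3},{"tx":0,"ty":0,"tz":0,"spin":0,"fingers":0.3},{"tx":0,"ty":0,"tz":0,"spin":0,"fingers":0.3}], "newtons": 25}}

```text
clock: 2.52
tool_pos: [0.404, 0.3004, 0.0636]
tool_rot: [-3.139, 0.002, 1.232]
ft_force: [0.5, -0.3, -0.0]
opening: 0.066
gripper_force: 0.0
```

```bash
python3 - <<'E'
from rig import arm
import cv2,numpy as np
a=[]
for n,(r,q) in dict(top=(210,100),side=(180,150)).items():
    c=arm.read_camera(n); np.savez(n+"1.npz",**c)
    a.append(cv2.resize(c["color"][240:460,q-60:q+160,::-1],(400,400)))
cv2.imwrite("pics/g1.png",np.hstack(a))
E
```

```text
(no output)
```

View pics/g1.png

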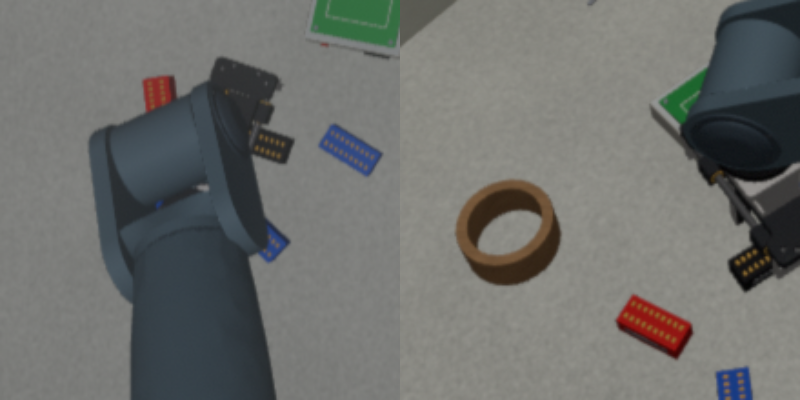

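Left (top view): the gripper is over the black header at (270,145). Right (side view): the fingers straddle it at (750,265). The blue and red blocks are clear.

>>> {"api": "servo_tool", "payload": {"plan": [{"tx":0.04,"ty":-0.06,"tz":-0.6,"spin":0,"fingers":0.3},{"tx":0,"ty":0,"tz":-0.6,"spin":0,"fingers":0.3},{"tx":0,"ty":0,"tz":-0.46,"spin":0,"fingers":0.3},{"tx":0,"ty":0,"tz":0,"spin":0,"fingers":0.3},{"tx":0,"ty":0,"tz":0,"spin":0,"fingers":0.9},{"tx":0,"ty":0,"tz":0,"spin":0,"fingers":0.9},{"tx":0,"ty":0,"tz":0,"spin":0,"fingers":0.9},{"tx":0,"ty":0,"tz":0,"spin":0,"fingers":0.9},{"tx":0,"ty":0,"tz":0,"spin":0,"fingers":0.9},{"tx":0,"ty":0,"tz":0,"spin":0,"fingers":0.9},{"tx":0,"ty":0,"tz":0,"spin":0,"fingers":0.9}], "newtons": 25}}

```text
clock: 3.53
tool_pos: [0.4063, 0.299, 0.0234]
tool_rot: [3.141, -0.0, 1.231]
ft_force: [-1.0, 0.1, 2.5]
opening: 0.0321
gripper_force: 25.0
```

>>> {"api": "servo_tool", "payload": {"plan": [{"tx":0,"ty":0,"tz":0.6,"spin":0,"fingers":0.9},{"tx":0,"ty":0,"tz":0.8,"spin":0,"fingers":0.9},{"tx":0,"ty":0,"tz":0.8,"spin":0,"fingers":0.9},{"tx":0,"ty":0,"tz":0.8,"spin":0,"fingers":0.9},{"tx":0.53,"ty":-0.4,"tz":0,"spin":0.12,"fingers":0.9},{"tx":0.53,"ty":-0.4,"tz":0,"spin":0.12,"fingers":0.9},{"tx":0.53,"ty":-0.4,"tz":0,"spin":0.12,"fingers":0.9},{"tx":0.53,"ty":-0.4,"tz":0,"spin":0.12,"fingers":0.9},{"tx":0.53,"ty":-0.4,"tz":0,"spin":0.12,"fingers":0.9},{"tx":0.53,"ty":-0.4,"tz":0,"spin":0.12,"fingers":0.9},{"tx":0.53,"ty":-0.4,"tz":0,"spin":0.12,"fingers":0.9},{"tx":0.53,"ty":-0.4,"tz":0,"spin":0.12,"fingers":0.9},{"tx":0.53,"ty":-0.4,"tz":0,"spin":0.12,"fingers":0.9},{"tx":0.53,"ty":-0.4,"tz":0,"spin":0.12,"fingers":0.9},{"tx":0.53,"ty":-0.4,"tz":0,"spin":0.12,"fingers":0.9},{"tx":0.53,"ty":-0.4,"tz":0,"spin":0.12,"fingers":0.9},{"tx":0,"ty":0,"tz":0,"spin":0,"fingers":0.9},{"tx":0,"ty":0,"tz":0,"spin":0,"fingers":0.9},{"tx":0,"ty":0,"tz":0,"spin":0,"fingers":0.9}], "newtons": 25}}

```text
clock: 5.12
tool_pos: [0.5642, 0.1791, 0.0974]
tool_rot: [-3.14, 0.0, 1.356]
ft_force: [-0.4, 0.1, -0.9]
opening: 0.0317
gripper_force: 25.0
```

```bash
python3 - <<'E'
from rig import arm
import numpy as np
o=[arm.observe() for _ in range(3)]
print([np.round(a["tool_pos"],4) for a in o],o[0]["tool_rot"])
E
```

```text
[array([0.5642, 0.1791, 0.0974]), array([0.5642, 0.1791, 0.0974]), array([0.5642, 0.1791, 0.0974])] [-3.14022909e+00  2.37154394e-04  1.35619501e+00]
```

>>> {"api": "servo_tool", "payload": {"plan": [{"tx":0,"ty":-0.05,"tz":-0.5,"spin":0,"fingers":0.9},{"tx":0,"ty":0,"tz":-0.5,"spin":0,"fingers":0.9},{"tx":0,"ty":0,"tz":-0.3,"spin":0,"fingers":0.9},{"tx":0,"ty":0,"tz":-0.2,"spin":0,"fingers":0.9},{"tx":0,"ty":0,"tz":-0.1,"spin":0,"fingers":0.9},{"tx":0,"ty":0,"tz":0,"spin":0,"fingers":0.9},{"tx":0,"ty":0,"tz":0,"spin":0,"fingers":0.9}], "newtons": 25}}

```text
clock: 5.7
tool_pos: [0.565, 0.1777, 0.0576]
tool_rot: [-3.142, 0.0, 1.356]
ft_force: [0.0, -0.1, -2.0]
opening: 0.0317
gripper_force: 25.0
```

>>> {"api": "servo_tool", "payload": {"plan": [{"tx":0,"ty":0,"tz":-0.04,"spin":0,"fingers":0.9},{"tx":0,"ty":0,"tz":0,"spin":0,"fingers":0.9}], "newtons": 25}}

```text
clock: 5.87
tool_pos: [0.5652, 0.1777, 0.0574]
tool_rot: [-3.141, -0.0, 1.356]
ft_force: [-2.1, 0.0, 3.6]
opening: 0.0321
gripper_force: 25.0
```

>>> {"api": "servo_tool", "payload": {"plan": [{"tx":0,"ty":0,"tz":0,"spin":0,"fingers":0.4},{"tx":0,"ty":0,"tz":0,"spin":0,"fingers":0.4},{"tx":0,"ty":0,"tz":0,"spin":0,"fingers":0.4},{"tx":0,"ty":0,"tz":0.6,"spin":0,"fingers":0.4},{"tx":0,"ty":0,"tz":0.8,"spin":0,"fingers":0.4},{"tx":0,"ty":0,"tz":0.8,"spin":0,"fingers":0.4},{"tx":0,"ty":0,"tz":0.8,"spin":0,"fingers":0.4},{"tx":-0.5,"ty":-0.29,"tz":0,"spin":0.32,"fingers":0.4},{"tx":-0.5,"ty":-0.29,"tz":0,"spin":0.32,"fingers":0.4},{"tx":-0.5,"ty":-0.29,"tz":0,"spin":0.32,"fingers":0.4},{"tx":-0.5,"ty":-0.29,"tz":0,"spin":0.32,"fingers":0.4},{"tx":-0.5,"ty":-0.29,"tz":0,"spin":0.32,"fingers":0.4},{"tx":-0.5,"ty":-0.29,"tz":0,"spin":0.32,"fingers":0.4},{"tx":-0.5,"ty":-0.29,"tz":0,"spin":0.32,"fingers":0.4},{"tx":-0.5,"ty":-0.29,"tz":0,"spin":0.32,"fingers":0.4},{"tx":-0.5,"ty":-0.29,"tz":0,"spin":0.32,"fingers":0.4},{"tx":-0.5,"ty":-0.29,"tz":0,"spin":0.32,"fingers":0.4},{"tx":-0.5,"ty":-0.29,"tz":0,"spin":0.32,"fingers":0.4},{"tx":-0.5,"ty":-0.29,"tz":0,"spin":0.32,"fingers":0.4},{"tx":0,"ty":0,"tz":0,"spin":0,"fingers":0.4}], "newtons": 25}}

```text
clock: 7.53
tool_pos: [0.4135, 0.0901, 0.1314]
tool_rot: [-3.141, 0.0, 1.691]
ft_force: [0.3, -0.0, -0.4]
opening: 0.0564
gripper_force: 0.0
```

```bash
cat > look.py <<'E'
from rig import arm
from h import *
import sys
def hdr(n,c,b):   # header vs board from one view
    W=world(c); 
    m=(W[...,2]>.05+b)&(W[...,2]<.068+b)&(np.hypot(W[...,0]-.565,W[...,1]-.177)<.06)
    P=W[m][:,:2]; print(n,"header",len(P),np.round(np.median(W[m][:,2])*1000,1),*rect(P),np.round(P.mean(0)*1000,1))
    i=c["color"].astype(int); g=((i[...,1]-i[...,0]>35)&(i[...,1]-i[...,2]>35)).astype(np.uint8)
    cs,_=cv2.findContours(g,cv2.RETR_EXTERNAL,cv2.CHAIN_APPROX_NONE)
    print("  board",*rect(ray(c,max(cs,key=cv2.contourArea),.034+b)))
out=[]
for n,b in(("top",.002),("side",0.)):
    c=arm.read_camera(n); hdr(n,c,b)
    u,v=(238,245) if n=="top" else (263,298)
    out.append(cv2.resize(c["color"][v-60:v+90,u-70:u+80,::-1],(400,400),interpolation=cv2.INTER_CUBIC))
cv2.imwrite(f"pics/{sys.argv[1]}.png",np.hstack(out))
E
python3 look.py h1
```

```text
top header 496 59.8 [566.5 177.4] [71.3 33. ] 77.5 [566.  176.7]
  board [565.6 177.6] [101.7  77.1] 77.9
side header 486 57.5 [564.3 176. ] [72.  34.9] 77.6 [563.2 177.5]
  board [564.2 176. ] [102.1  78.7] 77.8
```

View pics/h1.png

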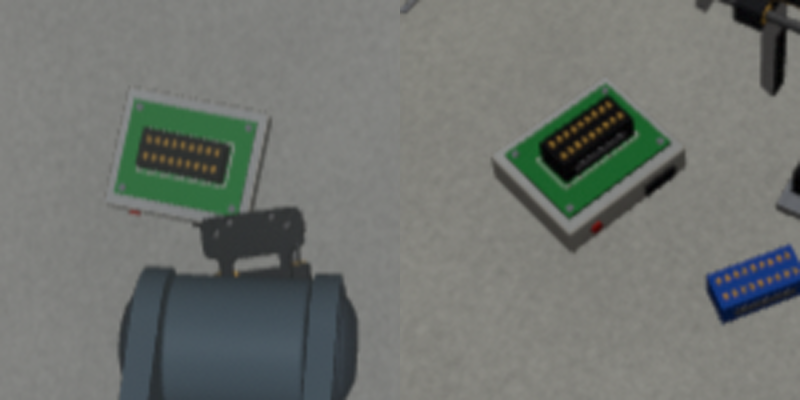

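The header lies inside its outline in both views, at left (183,155) and right (587,138). It is within about 0.5 mm and 0.3° of the board. Next is the weight.

>>> {"api": "servo_tool", "payload": {"plan": [{"tx":0.03,"ty":0,"tz":-0.8,"spin":0,"fingers":0.4},{"tx":0,"ty":0,"tz":-0.8,"spin":0,"fingers":0.4},{"tx":0,"ty":0,"tz":-0.8,"spin":0,"fingers":0.4},{"tx":0,"ty":0,"tz":-0.8,"spin":0,"fingers":0.4},{"tx":0,"ty":0,"tz":-0.5,"spin":0,"fingers":0.4},{"tx":0,"ty":0,"tz":-0.28,"spin":0,"fingers":0.4},{"tx":0,"ty":0,"tz":0,"spin":0,"fingers":0.4},{"tx":0,"ty":0,"tz":0,"spin":0,"fingers":1},{"tx":0,"ty":0,"tz":0,"spin":0,"fingers":1},{"tx":0,"ty":0,"tz":0,"spin":0,"fingers":1},{"tx":0,"ty":0,"tz":0,"spin":0,"fingers":1},{"tx":0,"ty":0,"tz":0,"spin":0,"fingers":1},{"tx":0,"ty":0,"tz":0,"spin":0,"fingers":1},{"tx":0,"ty":0,"tz":0,"spin":0,"fingers":1},{"tx":0,"ty":0,"tz":0,"spin":0,"fingers":1}], "newtons": 25}}

```text
clock: 8.88
tool_pos: [0.4158, 0.0906, 0.0326]
tool_rot: [-3.141, 0.0, 1.691]
ft_force: [-1.1, 0.9, 3.2]
opening: 0.0137
gripper_force: 25.0
```

>>> {"api": "servo_tool", "payload": {"plan": [{"tx":0,"ty":0,"tz":0.6,"spin":0,"fingers":1},{"tx":0,"ty":0,"tz":0.95,"spin":0,"fingers":1},{"tx":0,"ty":0,"tz":0.95,"spin":0,"fingers":1},{"tx":0,"ty":0,"tz":0.95,"spin":0,"fingers":1},{"tx":0,"ty":0,"tz":0.95,"spin":0,"fingers":1},{"tx":0.5,"ty":0.29,"tz":0,"spin":-0.32,"fingers":1},{"tx":0.5,"ty":0.29,"tz":0,"spin":-0.32,"fingers":1},{"tx":0.5,"ty":0.29,"tz":0,"spin":-0.32,"fingers":1},{"tx":0.5,"ty":0.29,"tz":0,"spin":-0.32,"fingers":1},{"tx":0.5,"ty":0.29,"tz":0,"spin":-0.32,"fingers":1},{"tx":0.5,"ty":0.29,"tz":0,"spin":-0.32,"fingers":1},{"tx":0.5,"ty":0.29,"tz":0,"spin":-0.32,"fingers":1},{"tx":0.5,"ty":0.29,"tz":0,"spin":-0.32,"fingers":1},{"tx":0.5,"ty":0.29,"tz":0,"spin":-0.32,"fingers":1},{"tx":0.5,"ty":0.29,"tz":0,"spin":-0.32,"fingers":1},{"tx":0.5,"ty":0.29,"tz":0,"spin":-0.32,"fingers":1},{"tx":0.48,"ty":0.29,"tz":0,"spin":-0.32,"fingers":1},{"tx":0,"ty":0,"tz":0,"spin":0,"fingers":1},{"tx":0,"ty":0,"tz":0,"spin":0,"fingers":1}], "newtons": 25}}

```text
clock: 10.47
tool_pos: [0.5648, 0.1776, 0.1415]
tool_rot: [-3.14, 0.001, 1.357]
ft_force: [-0.6, -0.4, -2.2]
opening: 0.0137
gripper_force: 25.0
```

>>> {"api": "servo_tool", "payload": {"plan": [{"tx":0,"ty":0,"tz":-0.5,"spin":0,"fingers":1},{"tx":0,"ty":0,"tz":-0.5,"spin":0,"fingers":1},{"tx":0,"ty":0,"tz":-0.5,"spin":0,"fingers":1},{"tx":0,"ty":0,"tz":-0.3,"spin":0,"fingers":1},{"tx":0,"ty":0,"tz":-0.2,"spin":0,"fingers":1},{"tx":0,"ty":0,"tz":0,"spin":0,"fingers":1},{"tx":0,"ty":0,"tz":0,"spin":0,"fingers":1}], "newtons": 25}}

```text
clock: 11.05
tool_pos: [0.5653, 0.1775, 0.0921]
tool_rot: [-3.141, 0.0, 1.356]
ft_force: [0.6, 0.0, -3.2]
opening: 0.0141
gripper_force: 25.0
```

>>> {"api": "servo_tool", "payload": {"plan": [{"tx":0,"ty":0,"tz":-0.05,"spin":0,"fingers":1},{"tx":0,"ty":0,"tz":0,"spin":0,"fingers":1}], "newtons": 25}}

```text
clock: 11.22
tool_pos: [0.5653, 0.1776, 0.091]
tool_rot: [3.142, -0.0, 1.356]
ft_force: [-0.3, -0.0, -3.5]
opening: 0.014
gripper_force: 25.0
```

>>> {"api": "servo_tool", "payload": {"plan": [{"tx":0,"ty":0,"tz":-0.04,"spin":0,"fingers":1},{"tx":0,"ty":0,"tz":0,"spin":0,"fingers":1}], "newtons": 25}}

```text
clock: 11.38
tool_pos: [0.5656, 0.1776, 0.0906]
tool_rot: [3.141, -0.0, 1.356]
ft_force: [0.2, 0.5, -0.1]
opening: 0.0136
gripper_force: 25.0
```

>>> {"api": "servo_tool", "payload": {"plan": [{"tx":0,"ty":0,"tz":0,"spin":0,"fingers":0.6},{"tx":0,"ty":0,"tz":0,"spin":0,"fingers":0.6},{"tx":0,"ty":0,"tz":0,"spin":0,"fingers":0.6},{"tx":0,"ty":0,"tz":0,"spin":0,"fingers":0.6},{"tx":0,"ty":0,"tz":0.5,"spin":0,"fingers":0.6},{"tx":0,"ty":0,"tz":0.7,"spin":0,"fingers":0.6},{"tx":0,"ty":0,"tz":0.7,"spin":0,"fingers":0.6},{"tx":0,"ty":0,"tz":0.6,"spin":0,"fingers":0.6},{"tx":-0.5,"ty":-0.97,"tz":0,"spin":0,"fingers":0.25},{"tx":-0.5,"ty":-0.97,"tz":0,"spin":0,"fingers":0.25},{"tx":-0.5,"ty":-0.97,"tz":0,"spin":0,"fingers":0.25},{"tx":-0.5,"ty":-0.97,"tz":0,"spin":0,"fingers":0.25},{"tx":-0.5,"ty":-0.97,"tz":0,"spin":0,"fingers":0.25},{"tx":-0.5,"ty":-0.97,"tz":0,"spin":0,"fingers":0.25},{"tx":-0.5,"ty":-0.97,"tz":0,"spin":0,"fingers":0.25},{"tx":-0.5,"ty":-0.97,"tz":0,"spin":0,"fingers":0.25},{"tx":-0.5,"ty":-0.97,"tz":0,"spin":0,"fingers":0.25},{"tx":-0.5,"ty":-0.97,"tz":0,"spin":0,"fingers":0.25},{"tx":-0.5,"ty":-0.97,"tz":0,"spin":0,"fingers":0.25},{"tx":-0.48,"ty":-0.93,"tz":0,"spin":0,"fingers":0.25}], "newtons": 25}}

```text
clock: 13.05
tool_pos: [0.4154, -0.1137, 0.1539]
tool_rot: [3.14, 0.001, 1.356]
ft_force: [-0.5, -0.4, -0.5]
opening: 0.0708
gripper_force: 0.0
```

```bash
sed -e 's/>.05+b/>.085+b/; s/<.068+b/<.103+b/; s/"header"/"handle"/' look.py > look2.py; python3 look2.py w1; python3 -c "
from rig import arm;o=arm.observe();print(o['tool_pos'],o['clock'])"
```

```text
top handle 110 95.7 [566.7 177.8] [32.  14.3] 76.1 [566.5 176.8]
  board [565.9 177.6] [101.7  76.7] 77.9
side handle 120 93.3 [563.9 176.8] [33.7 15.4] 76.4 [563.6 177.4]
  board [564.2 175.9] [102.  79.] 77.6
[ 0.41522717 -0.11484677  0.15389369] 13.15
```

View pics/w1.png

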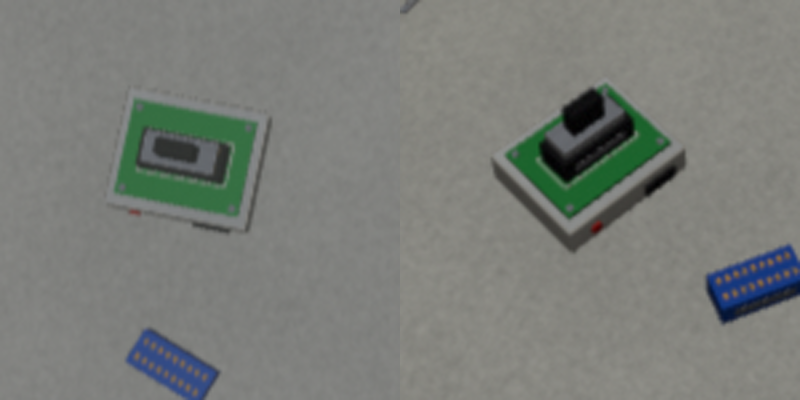

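The weight sits on the header in both views, at left (177,155) and right (585,125). Its handle is centred to about 1 mm. Next is the plug.

>>> {"api": "servo_tool", "payload": {"plan": [{"tx":0,"ty":0,"tz":-0.8,"spin":0,"fingers":0.25},{"tx":0,"ty":0,"tz":-0.8,"spin":0,"fingers":0.25},{"tx":0,"ty":0,"tz":-0.8,"spin":0,"fingers":0.25},{"tx":0,"ty":0,"tz":-0.8,"spin":0,"fingers":0.25},{"tx":0,"ty":0,"tz":-0.8,"spin":0,"fingers":0.25},{"tx":0,"ty":0,"tz":-0.7,"spin":0,"fingers":0.25},{"tx":0,"ty":0,"tz":-0.4,"spin":0,"fingers":0.25},{"tx":0,"ty":0,"tz":0,"spin":0,"fingers":0.25},{"tx":0,"ty":0,"tz":0,"spin":0,"fingers":0.8},{"tx":0,"ty":0,"tz":0,"spin":0,"fingers":0.8},{"tx":0,"ty":0,"tz":0,"spin":0,"fingers":0.8},{"tx":0,"ty":0,"tz":0,"spin":0,"fingers":0.8},{"tx":0,"ty":0,"tz":0,"spin":0,"fingers":0.8},{"tx":0,"ty":0,"tz":0,"spin":0,"fingers":0.8},{"tx":0,"ty":0,"tz":0,"spin":0,"fingers":0.8}], "newtons": 25}}

```text
clock: 14.4
tool_pos: [0.4165, -0.1127, 0.0261]
tool_rot: [3.14, 0.0, 1.356]
ft_force: [-1.6, 1.6, 6.6]
opening: 0.0439
gripper_force: 25.0
```

>>> {"api": "servo_tool", "payload": {"plan": [{"tx":0,"ty":0,"tz":0.6,"spin":0,"fingers":0.8},{"tx":0,"ty":0,"tz":0.8,"spin":0,"fingers":0.8},{"tx":0,"ty":0,"tz":0.8,"spin":0,"fingers":0.8},{"tx":0,"ty":0,"tz":0.8,"spin":0,"fingers":0.8},{"tx":0.42,"ty":0.6,"tz":0,"spin":0,"fingers":0.8},{"tx":0.42,"ty":0.6,"tz":0,"spin":0,"fingers":0.8},{"tx":0.42,"ty":0.6,"tz":0,"spin":0,"fingers":0.8},{"tx":0.42,"ty":0.6,"tz":0,"spin":0,"fingers":0.8},{"tx":0.42,"ty":0.6,"tz":0,"spin":0,"fingers":0.8},{"tx":0.42,"ty":0.6,"tz":0,"spin":0,"fingers":0.8},{"tx":0.42,"ty":0.6,"tz":0,"spin":0,"fingers":0.8},{"tx":0.42,"ty":0.6,"tz":0,"spin":0,"fingers":0.8},{"tx":0.42,"ty":0.6,"tz":0,"spin":0,"fingers":0.8},{"tx":0.42,"ty":0.6,"tz":0,"spin":0,"fingers":0.8},{"tx":0.42,"ty":0.6,"tz":0,"spin":0,"fingers":0.8},{"tx":0.42,"ty":0.6,"tz":0,"spin":0,"fingers":0.8},{"tx":0,"ty":0,"tz":0,"spin":0,"fingers":0.8}], "newtons": 25}}

```text
clock: 15.82
tool_pos: [0.5429, 0.0694, 0.1002]
tool_rot: [3.141, -0.001, 1.358]
ft_force: [0.3, 0.6, -0.1]
opening: 0.0435
gripper_force: 25.0
```

>>> {"api": "servo_tool", "payload": {"plan": [{"tx":0,"ty":0,"tz":-0.6,"spin":0,"fingers":0.8},{"tx":0,"ty":0,"tz":-0.7,"spin":0,"fingers":0.8},{"tx":0,"ty":0,"tz":-0.7,"spin":0,"fingers":0.8},{"tx":0,"ty":0,"tz":-0.5,"spin":0,"fingers":0.8},{"tx":0,"ty":0,"tz":-0.25,"spin":0,"fingers":0.8},{"tx":0,"ty":0,"tz":-0.16,"spin":0,"fingers":0.8},{"tx":0,"ty":0,"tz":0,"spin":0,"fingers":0.8},{"tx":0,"ty":0,"tz":0,"spin":0,"fingers":0.8}], "newtons": 25}}

```text
clock: 16.48
tool_pos: [0.5423, 0.0674, 0.028]
tool_rot: [3.141, -0.0, 1.356]
ft_force: [-0.5, -0.6, -0.2]
opening: 0.0438
gripper_force: 25.0
```

>>> {"api": "servo_tool", "payload": {"plan": [{"tx":0,"ty":0,"tz":-0.06,"spin":0,"fingers":0.8},{"tx":0,"ty":0,"tz":-0.03,"spin":0,"fingers":0.8},{"tx":0,"ty":0,"tz":0,"spin":0,"fingers":0.8}], "newtons": 25}}

```text
clock: 16.73
tool_pos: [0.5425, 0.0675, 0.0261]
tool_rot: [3.14, -0.0, 1.356]
ft_force: [0.5, -0.3, 2.9]
opening: 0.0435
gripper_force: 25.0
```

>>> {"api": "servo_tool", "payload": {"plan": [{"tx":0,"ty":0,"tz":0,"spin":0,"fingers":0.25},{"tx":0,"ty":0,"tz":0,"spin":0,"fingers":0.25},{"tx":0,"ty":0,"tz":0,"spin":0,"fingers":0.25},{"tx":0,"ty":0,"tz":0,"spin":0,"fingers":0.25},{"tx":0,"ty":0,"tz":0.6,"spin":0,"fingers":0.25},{"tx":0,"ty":0,"tz":0.8,"spin":0,"fingers":0.25},{"tx":0,"ty":0,"tz":0.8,"spin":0,"fingers":0.25},{"tx":0,"ty":0,"tz":0.8,"spin":0,"fingers":0.25},{"tx":0,"ty":0,"tz":0.8,"spin":0,"fingers":0.25},{"tx":0,"ty":0,"tz":1.0,"spin":0,"fingers":0.25},{"tx":0,"ty":0,"tz":0,"spin":0,"fingers":0.25}], "newtons": 25}}

```text
clock: 17.65
tool_pos: [0.545, 0.0674, 0.1503]
tool_rot: [3.133, -0.001, 1.356]
ft_force: [0.9, -0.9, 0.8]
opening: 0.0706
gripper_force: 0.0
```

>>> {"api": "servo_tool", "payload": {"plan": [{"tx":-0.31,"ty":-0.8,"tz":0,"spin":-0.98,"fingers":0.25},{"tx":-0.31,"ty":-0.8,"tz":0,"spin":-0.98,"fingers":0.25},{"tx":-0.31,"ty":-0.8,"tz":0,"spin":-0.98,"fingers":0.25},{"tx":-0.31,"ty":-0.8,"tz":0,"spin":-0.98,"fingers":0.25},{"tx":-0.31,"ty":-0.8,"tz":0,"spin":-0.98,"fingers":0.25},{"tx":-0.31,"ty":-0.8,"tz":0,"spin":-0.98,"fingers":0.25},{"tx":-0.31,"ty":-0.8,"tz":0,"spin":-0.98,"fingers":0.25},{"tx":-0.31,"ty":-0.8,"tz":0,"spin":-0.98,"fingers":0.25},{"tx":-0.31,"ty":-0.8,"tz":0,"spin":-0.98,"fingers":0.25},{"tx":-0.31,"ty":-0.8,"tz":0,"spin":-0.98,"fingers":0.25},{"tx":-0.31,"ty":-0.8,"tz":0,"spin":-0.98,"fingers":0.25},{"tx":-0.31,"ty":-0.8,"tz":0,"spin":-0.98,"fingers":0.25},{"tx":-0.31,"ty":-0.8,"tz":0,"spin":-0.98,"fingers":0.25},{"tx":-0.31,"ty":-0.8,"tz":0,"spin":-0.98,"fingers":0.25},{"tx":-0.31,"ty":-0.8,"tz":0,"spin":-0.98,"fingers":0.25},{"tx":-0.31,"ty":-0.8,"tz":0,"spin":-0.98,"fingers":0.25},{"tx":-0.31,"ty":-0.8,"tz":0,"spin":-0.98,"fingers":0.25},{"tx":-0.36,"ty":-0.78,"tz":0,"spin":-1.0,"fingers":0.25},{"tx":0,"ty":0,"tz":0,"spin":0,"fingers":0.25},{"tx":0,"ty":0,"tz":0,"spin":0,"fingers":0.25}], "newtons": 25}}

```text
clock: 19.32
tool_pos: [0.4006, -0.292, 0.1444]
tool_rot: [-3.141, 0.001, -0.185]
ft_force: [0.8, 0.4, -0.7]
opening: 0.0703
gripper_force: 0.0
```

```bash
cat > look3.py <<'E'
from rig import arm
from h import *
for n,b in(("top",.0019),("side",0.)):
    c=arm.read_camera(n); W=world(c); cv2.imwrite(f"pics/{n}3.png",c["color"][:,:,::-1])
    for nm,x,y,r,lo,hi in(("plug",.5413,.0677,.04,.03,.045),("tester",.565,.177,.085,.02,.04),("readout",.5987,-.156,.075,.038,.055),("stand",.4,-.292,.035,.06,.085),("stand2",.6766,-.1524,.035,.06,.085)):
        m=(W[...,2]>lo)&(W[...,2]<hi)&(np.hypot(W[...,0]-x,W[...,1]-y)<r)
        P=W[m][:,:2]
        if len(P)>20: print(n,nm,len(P),np.round(np.median(W[m][:,2])*1000,1),*rect(P),np.round(P.mean(0)*1000,1))
E
python3 look3.py
```

```text
top plug 314 38.1 [543.4  67.3] [42.1 41.8] 44.1 [543.6  67.1]
top tester 1903 34.3 [565.2 177.7] [120.9 104.1] 78.2 [564.4 175.1]
top readout 1515 47.4 [ 600.9 -156.2] [120.4  60.9] -87.3 [ 599.9 -155.7]
side plug 273 36.1 [541.7  66.2] [44.  41.6] -16.0 [540.8  67.2]
side tester 1666 32.0 [564.4 176.3] [121.6 107.2] 77.4 [553.9 187.8]
side readout 922 45.4 [ 598.  -156.9] [125.4  62.7] -88.4 [ 596.2 -153.2]
side stand 203 69.7 [ 400.3 -293.2] [40.6 37.7] 79.0 [ 399.  -290.5]
```

The plug is about 1 mm from where it should be. Next is the stand.

>>> {"api": "servo_tool", "payload": {"plan": [{"tx":0,"ty":0,"tz":-0.8,"spin":0,"fingers":0.25},{"tx":0,"ty":0,"tz":-0.8,"spin":0,"fingers":0.25},{"tx":0,"ty":0,"tz":-0.8,"spin":0,"fingers":0.25},{"tx":0,"ty":0,"tz":-0.8,"spin":0,"fingers":0.25},{"tx":0,"ty":0,"tz":-0.75,"spin":0,"fingers":0.25},{"tx":0,"ty":0,"tz":0,"spin":0,"fingers":0.25},{"tx":0,"ty":0,"tz":0,"spin":0,"fingers":0.8},{"tx":0,"ty":0,"tz":0,"spin":0,"fingers":0.8},{"tx":0,"ty":0,"tz":0,"spin":0,"fingers":0.8},{"tx":0,"ty":0,"tz":0,"spin":0,"fingers":0.8},{"tx":0,"ty":0,"tz":0,"spin":0,"fingers":0.8},{"tx":0,"ty":0,"tz":0,"spin":0,"fingers":0.8},{"tx":0,"ty":0,"tz":0,"spin":0,"fingers":0.8},{"tx":0,"ty":0,"tz":0,"spin":0,"fingers":0.8}], "newtons": 25}}

```text
clock: 20.58
tool_pos: [0.4015, -0.2925, 0.0473]
tool_rot: [3.141, -0.001, -0.185]
ft_force: [-1.2, 1.0, 5.6]
opening: 0.036
gripper_force: 25.0
```

>>> {"api": "servo_tool", "payload": {"plan": [{"tx":0,"ty":0,"tz":0.6,"spin":0,"fingers":0.8},{"tx":0,"ty":0,"tz":0.8,"spin":0,"fingers":0.8},{"tx":0,"ty":0,"tz":0.8,"spin":0,"fingers":0.8},{"tx":0,"ty":0,"tz":0.8,"spin":0,"fingers":0.8},{"tx":0,"ty":0,"tz":0.8,"spin":0,"fingers":0.8},{"tx":0,"ty":0,"tz":0.8,"spin":0,"fingers":0.8},{"tx":0,"ty":0,"tz":0,"spin":0,"fingers":0.8}], "newtons": 25}}

```text
clock: 21.17
tool_pos: [0.4025, -0.2935, 0.1649]
tool_rot: [3.137, -0.005, -0.185]
ft_force: [0.5, -1.2, -1.7]
opening: 0.036
gripper_force: 25.0
```

>>> {"api": "servo_tool", "payload": {"plan": [{"tx":0.65,"ty":0.33,"tz":0,"spin":0.16,"fingers":0.8},{"tx":0.65,"ty":0.33,"tz":0,"spin":0.16,"fingers":0.8},{"tx":0.65,"ty":0.33,"tz":0,"spin":0.16,"fingers":0.8},{"tx":0.65,"ty":0.33,"tz":0,"spin":0.16,"fingers":0.8},{"tx":0.65,"ty":0.33,"tz":0,"spin":0.16,"fingers":0.8},{"tx":0.65,"ty":0.33,"tz":0,"spin":0.16,"fingers":0.8},{"tx":0.65,"ty":0.33,"tz":0,"spin":0.16,"fingers":0.8},{"tx":0.65,"ty":0.33,"tz":0,"spin":0.16,"fingers":0.8},{"tx":0.65,"ty":0.33,"tz":0,"spin":0.16,"fingers":0.8},{"tx":0.65,"ty":0.33,"tz":0,"spin":0.16,"fingers":0.8},{"tx":0.65,"ty":0.33,"tz":0,"spin":0.16,"fingers":0.8},{"tx":0.65,"ty":0.33,"tz":0,"spin":0.16,"fingers":0.8},{"tx":0.65,"ty":0.33,"tz":0,"spin":0.16,"fingers":0.8},{"tx":0.65,"ty":0.33,"tz":0,"spin":0.16,"fingers":0.8},{"tx":0.65,"ty":0.33,"tz":0,"spin":0.16,"fingers":0.8},{"tx":0.65,"ty":0.33,"tz":0,"spin":0.16,"fingers":0.8},{"tx":0.65,"ty":0.3,"tz":0,"spin":0.06,"fingers":0.8},{"tx":0,"ty":0,"tz":0,"spin":0,"fingers":0.8},{"tx":0,"ty":0,"tz":0,"spin":0,"fingers":0.8}], "newtons": 25}}

```text
clock: 22.75
tool_pos: [0.6766, -0.1518, 0.159]
tool_rot: [-3.14, 0.003, 0.045]
ft_force: [-0.4, -0.7, -2.2]
opening: 0.0359
gripper_force: 25.0
```

Descend 115 mm (4.6 units), slowly at the end.

>>> {"api": "servo_tool", "payload": {"plan": [{"tx":0,"ty":-0.02,"tz":-0.7,"spin":0,"fingers":0.8},{"tx":0,"ty":0,"tz":-0.8,"spin":0,"fingers":0.8},{"tx":0,"ty":0,"tz":-0.8,"spin":0,"fingers":0.8},{"tx":0,"ty":0,"tz":-0.8,"spin":0,"fingers":0.8},{"tx":0,"ty":0,"tz":-0.7,"spin":0,"fingers":0.8},{"tx":0,"ty":0,"tz":-0.4,"spin":0,"fingers":0.8},{"tx":0,"ty":0,"tz":-0.2,"spin":0,"fingers":0.8},{"tx":0,"ty":0,"tz":-0.1,"spin":0,"fingers":0.8},{"tx":0,"ty":0,"tz":0,"spin":0,"fingers":0.8},{"tx":0,"ty":0,"tz":0,"spin":0,"fingers":0.8}], "newtons": 25}}

```text
clock: 23.58
tool_pos: [0.678, -0.1533, 0.0501]
tool_rot: [3.141, -0.002, 0.044]
ft_force: [0.8, -0.5, -2.2]
opening: 0.0358
gripper_force: 25.0
```

>>> {"api": "servo_tool", "payload": {"plan": [{"tx":0,"ty":0,"tz":-0.06,"spin":0,"fingers":0.8},{"tx":0,"ty":0,"tz":-0.03,"spin":0,"fingers":0.8},{"tx":0,"ty":0,"tz":0,"spin":0,"fingers":0.8}], "newtons": 25}}

```text
clock: 23.83
tool_pos: [0.6777, -0.153, 0.0473]
tool_rot: [3.141, -0.001, 0.044]
ft_force: [-1.0, -0.1, -1.8]
opening: 0.036
gripper_force: 25.0
```

>>> {"api": "servo_tool", "payload": {"plan": [{"tx":0,"ty":0,"tz":-0.03,"spin":0,"fingers":0.8},{"tx":0,"ty":0,"tz":0,"spin":0,"fingers":0.8}], "newtons": 25}}

```text
clock: 24.0
tool_pos: [0.6778, -0.153, 0.0473]
tool_rot: [3.141, -0.001, 0.044]
ft_force: [-2.3, -0.3, 4.0]
opening: 0.0358
gripper_force: 25.0
```

Contact. Release, lift, and back away toward the robot for a clear view.

>>> {"api": "servo_tool", "payload": {"plan": [{"tx":0,"ty":0,"tz":0,"spin":0,"fingers":0.3},{"tx":0,"ty":0,"tz":0,"spin":0,"fingers":0.3},{"tx":0,"ty":0,"tz":0,"spin":0,"fingers":0.3},{"tx":0,"ty":0,"tz":0,"spin":0,"fingers":0.3},{"tx":0,"ty":0,"tz":0.6,"spin":0,"fingers":0.3},{"tx":0,"ty":0,"tz":0.8,"spin":0,"fingers":0.3},{"tx":0,"ty":0,"tz":0.8,"spin":0,"fingers":0.3},{"tx":0,"ty":0,"tz":0.8,"spin":0,"fingers":0.3},{"tx":0,"ty":0,"tz":0.8,"spin":0,"fingers":0.3},{"tx":0,"ty":0,"tz":0.8,"spin":0,"fingers":0.3},{"tx":-0.9,"ty":-0.5,"tz":0.2,"spin":0,"fingers":0.3},{"tx":-0.9,"ty":-0.5,"tz":0.2,"spin":0,"fingers":0.3},{"tx":-0.9,"ty":-0.5,"tz":0.2,"spin":0,"fingers":0.3},{"tx":-0.9,"ty":-0.5,"tz":0,"spin":0,"fingers":0.3},{"tx":-0.9,"ty":-0.5,"tz":0,"spin":0,"fingers":0.3},{"tx":-0.9,"ty":-0.5,"tz":0,"spin":0,"fingers":0.3},{"tx":-0.9,"ty":-0.5,"tz":0,"spin":0,"fingers":0.3},{"tx":-0.9,"ty":-0.5,"tz":0,"spin":0,"fingers":0.3},{"tx":-0.9,"ty":-0.5,"tz":0,"spin":0,"fingers":0.3},{"tx":-0.9,"ty":-0.5,"tz":0,"spin":0,"fingers":0.3}], "newtons": 25}}

```text
clock: 25.67
tool_pos: [0.4514, -0.2785, 0.1772]
tool_rot: [3.14, -0.001, 0.044]
ft_force: [0.4, -0.7, 1.1]
opening: 0.0655
gripper_force: 0.0
```

```bash
python3 look3.py; python3 look2.py w2
```

```text
top plug 315 38.0 [544.3  67.3] [42.2 41.7] -1.4 [543.6  67.1]
top tester 1915 34.2 [565.4 177.5] [121.2 103.7] 77.9 [564.4 175.5]
top readout 1550 47.1 [ 620.2 -155.5] [120.2 101. ] -88.1 [ 601.  -155.6]
top stand2 297 72.0 [ 678.  -152.7] [37.9 37. ] 3.4 [ 676.9 -152.3]
side plug 270 36.0 [542.4  66.3] [43.9 43. ] 84.0 [541.1  67.1]
side tester 1663 32.0 [563.4 176.5] [120.8 106.8] 77.8 [554.  188.1]
side readout 975 45.4 [ 618.2 -156.3] [124.9 104.3] -88.4 [ 600.5 -152.8]
side stand2 201 69.4 [ 676.3 -153.4] [42. 39.] -85.3 [ 674.4 -151. ]
top handle 110 95.4 [566.8 177. ] [32.2 14.2] 76.8 [566.5 176.7]
  board [565.9 177.5] [101.7  76.8] 77.9
side handle 122 92.7 [564.8 176.7] [32.1 15.6] 76.5 [563.7 177.4]
  board [564.2 175.9] [102.1  79. ] 77.6
```

View pics/top3.png

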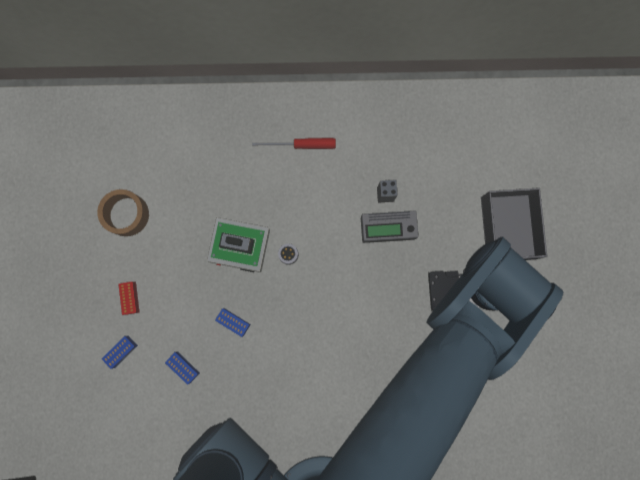

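View pics/side3.png

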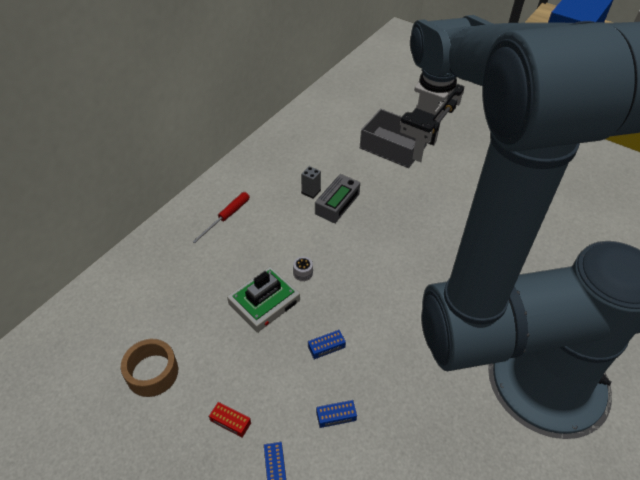

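In the top view the weight is on the header at (238,243), the plug at (288,254) and the stand at (388,190) behind the readout. The side view agrees, with those three at (263,287), (303,267) and (311,181). The tape, bin, screwdriver and look-alikes are where they were. Every part I measured is within 1 to 2 mm, so I'm handing in.

```bash
python3 -c "
from rig import arm
print(arm.sign_off())"
```

```text
the job is handed in; nothing more can be done
None
```

The job is handed in: the header and weight are on the tester's board, the plug stands 30 mm from the tester's side, and the probe stand is upright 30 mm behind the readout box, each within about 1–2 mm by the cameras.

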